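# Punch a mark on the hand press

## Task

Punch the drilling mark into the small wooden board that lies in the bench press. Slide it along the guides until it is fully home against the back stop, swing the safety catch by its steel knob out from under the black palm button as far as it goes, then press the button down to its first stop and pause there for about a second so that the hold-down foot grips the board, press on all the way down to make the mark, and let the button rise again. Leave the board against the stop, the catch open, and the oil bottle and the wooden block beside the press where they are.

Things in the scene. Friction and masses are not known exactly. Their poses are not given: they have to be found in the camera images.
- press: grey cast C-frame hand press, fixed to the bench. Origin on the bench top under the punch axis; x points from its open throat to the column, y to the catch knob's side, z up. Base x -125 to 80 mm, lugs to y +-82. Bed top z = 24 mm; side guides 9 mm high, inner faces at y +-32.5 mm; back stop 14 mm high. Arm and boss at z 102 to 153 mm; above the bed nothing stands in front of x = -28 mm
- stop_face (a point): middle of the front face of the back stop, 22 mm behind the punch axis, 7 mm above the bed; the board's far end must rest against this face
- plate: loose plain wooden board 120 x 60 x 22 mm, 0.11 kg, flat on the bed between the guides, its long side (own y axis) along the press's x. Origin: middle of its underside. It starts 36 to 55 mm short of the stop, its near end sticking out of the throat; when home its origin is at x = -38 mm in the press frame
- catch_knob (a point): centre of the bare steel knob (22 mm across, z 185 to 217 mm, on an upright pin) of the dark steel safety catch, on the robot's side of the palm button. Push it towards the column (press +x) to open the catch: it swings about the vertical axis at catch_pivot, radius 81 mm, clockwise seen from above
- catch_pivot (a point): the catch's vertical hinge axis, on top of the column 50 mm behind the punch axis, height 160 mm
- catch (a joint): angle of the safety catch in rad: 0 = shut (its fork stands round the ram under the button and blocks it: the button yields only 2 mm), 1.0 = swung fully open towards the column side. It stays where it is left (some 1 N at the knob moves it)
- button_top (a point): middle of the domed top of the black palm button, a mushroom of radius 28 mm, 205 mm above the bench when up, on the punch axis; pressed straight down
- palm_button (a joint): downward travel of palm button and ram in m: 0 = up. Light return spring (3 N to start, 4 N at 12 mm). At 12 mm the hold-down foot lands on the board: first stop, where the force steps up to about 12 N before it moves on; fully down at about 22 mm with 16 N, then hard. Springs back by itself
- hold_down (a joint): how far the sprung hold-down foot has been pushed back up the ram by the board, in m: 0 until the foot stands on the board (first stop), 0.010 when the button is fully down and the punch has marked the board. Stays 0 if no board is under the foot
- oil_bottle: red squeeze bottle, 38 mm across, 124 mm tall, standing beyond the press; leave it. Origin at the middle of its underside
- offcut_1: loose wooden block 45 x 90 x 35 mm beyond the press; leave it. Origin at the middle of its underside
There are look-alikes about, which are no part of the job. What is shaped like the plate but blue is not meant.

How it is judged:
By the outcome, as a careful person would: the job done as asked, in the order asked, and still so for the second after the job is handed in, with the robot touching nothing.
It also fails if it takes over 54 s, if anything falls off the work surface, if the arm or the gripper's body presses on something with over 40 N, if the wrist force passes 120 N, or if a joint passes its speed limit or range.

## Robot

A 6-joint arm with a two-finger parallel gripper is mounted at the origin on a cart in front of the work surface, level with it; the furniture and walls round the work are solid. World frame = base frame: x ahead of the robot, y to its left, z up, the work surface at z = 0. Lengths are in m, angles in rad, forces in N, time in s.
With the tool pointing down it reaches from about 0.4 to 0.825 m from the base axis. Payload 7 kg.
Tool frame: the origin (TCP) lies midway between the tips of the shut fingers; the grasp point (between the pads) lies 19 mm behind it (grip_point_offset is the distance from the TCP to the grasp point, in m); z points along the fingers, y is the line along which they close (so a half turn about z gives the same grasp; the last joint's range is limited). The gripper opens to 88 mm and grips with 3 to 60 N. Pads are 19 mm wide; open, the fingers measure 130 mm over their backs; the gripper's body (78 mm by 193 mm) begins 47 mm behind the grasp point.
Start: joints at [1.574, 0.359, 0.012, 0, -1.224, -0.288], TCP at [0.19, 0.648, 0.227] pointing down, gripper open.
Joint ranges: [-3.07, 3.07], [-1.43, 2.12], [-1.02, 1.25], [-3.03, 1.67], [-3.05, -0], [-3.03, 3.03]. Speed limits (rad/s): [2.39, 2.39, 3.01, 3.14, 3.14, 3.14].

## Interface

Orientations are given as [roll, pitch, yaw] about the fixed x, y, z axes, in that order (R = Rz(yaw) Ry(pitch) Rx(roll)).
In Python, from station import get_state, grab_frame, camera_params, job_done, grip_point_offset gives the robot as it stands.
- The arm moves only by the shell command python3 -m creep 'ROWS' [FORCE]. ROWS is JSON, a list that holds one entry, the list of rows, each a list of 7 numbers: the finger opening in cm, from 0 to 8.76, then the shift along the tool's x, y, z in cm, then the turn, a rotation vector about the tool's x, y, z in rad. In form: [[[fingers, tx, ty, tz, wx, wy, wz], ...]]. A call has 1 to 20 rows; each row is the pose to reach, as a shift and turn from the pose commanded when the call began, along the tool's axes at that moment; what a row does not reach only later rows make up. A row lasts 1/8 s, in which the tool goes at most 62.5 mm and 10.7 degrees, less where a joint would pass 70% of its speed; a pose out of reach is approached as far as the arm can. A call with a gripper value outside its range is refused whole. The fingers move at their own pace and stop on an object; FORCE is the grip in N (left out, the last holds). Time passes only in rows, so rows that repeat a pose let the fingers close. It gives the time, the measured TCP pose, the force, the opening and the grip force at its end, in the units of the state.
- get_state(): the state, without advancing time (a new reading comes with each control period).
- grab_frame(name): name is "side" or "top" or "wrist"; returns the picture (400x640x3 uint8, blue, green, red); there is no depth.
- camera_params(name): a dict with "vertical_fov" (degrees; the focal length in pixels is half the picture's height over the tangent of half this angle, whatever the lens; pixels are square), "cx", "cy" (the principal point, pixels), "k1" (the pictures are not rectified: a ray, as slopes to the right and down, at radius r is drawn at 1 + k1 r^2 times it, then the intrinsics apply), "view" (4x4, takes a point from world to camera coordinates). Camera axes: x right, y down, z forward; pixel columns grow to the right and rows downward; lengths in m; the calibration is good to about 2 mm. A picture is of the moment at which its call begins: read the wrist's pose just before it. camera_params takes no time and is no camera call; for the wrist camera it gives the pose at the moment of the call.
- job_done(): hands the job in; it is judged then, once.
The state is a dict: "t": time; "q": joint angles; "qd": joint speeds; "joint_efforts": joint torques, N m; "eef_pos": TCP position; "ee_rot": TCP orientation; "force": force on the tool from outside, world axes, zero at the start; "moment": the same for the moment, N m; "width": finger opening in m; "gripper_force": force on a finger pad.
Only numpy, scipy, OpenCV 4.12 (cv2) and the standard library are available. Lean on these libraries where they do the work, as an engineer would, in place of code of your own. Each camera call takes 0.05 s, during which the arm holds its last target. There are 200 camera calls.

## Working session

There is one attempt and no reset: what is moved stays moved. The work goes in short steps, Python scripts to look and compute and a shell command to move; the robot and the scene stay as the last step left them, time stands still between calls to the robot, and variables do not carry over. Pictures are saved under pics/ and viewed, at most 10 in all, crops included, and the job is handed in when it is done.

```bash
mkdir -p pics
cat > h.py <<'E'
import numpy as np, cv2
from station import *
def ray(p,uv):
    f=200/np.tan(np.radians(p["vertical_fov"]/2)); K=np.array([[f,0,p["cx"]],[0,f,p["cy"]],[0,0,1]])
    d=(np.array(uv,float)-[p["cx"],p["cy"]])/f; s=d.copy()
    for _ in range(30): s=d/(1+p["k1"]*(s@s))
    V=np.array(p["view"]); R=V[:3,:3]
    return -R.T@V[:3,3], R.T@np.array([s[0],s[1],1])
def plane(p,uv,z):
    o,d=ray(p,uv); return o+d*(z-o[2])/d[2]
def cross(a,b):
    (o,d),(q,e)=a,b
    t=np.linalg.lstsq(np.c_[d,-e],q-o,rcond=None)[0]
    A=o+d*t[0];B=q+e*t[1]; return (A+B)/2,np.linalg.norm(A-B)
def proj(p,X):
    f=200/np.tan(np.radians(p["vertical_fov"]/2)); V=np.array(p["view"]); c=V[:3,:3]@X+V[:3,3]
    s=c[:2]/c[2]; s=s*(1+p["k1"]*(s@s)); return s*f+[p["cx"],p["cy"]]
E
python3 - <<'E'
from h import *
s=get_state(); print(s["t"],s["eef_pos"],s["ee_rot"],s["width"],s["force"],grip_point_offset)
for n in ["side","top"]:
    im=grab_frame(n); cv2.imwrite(f"pics/{n}0.png",im); p=camera_params(n)
    print(n,p["vertical_fov"],p["cx"],p["cy"],p["k1"],np.round(p["view"],3).tolist())
E
```

```text
0.0 [0.18952313 0.64732935 0.22560722] [ 3.13989858e+00 -1.52133989e-04 -2.84901001e-01] 0.08751698483750814 [-0.02413929 -0.16161652 -0.6042715 ] 0.0188
side 42.55408332950627 316.0685649958508 196.92726584342844 -0.06052696955706369 [[0.932, -0.362, -0.005, -0.493], [-0.245, -0.622, -0.744, 0.254], [0.266, 0.695, -0.668, 1.135], [0.0, 0.0, 0.0, 1.0]]
top 53.95788749987094 324.02172489664173 205.57655027161545 -0.05664239177439443 [[0.527, -0.85, 0.001, -0.229], [-0.738, -0.458, -0.495, 0.48], [0.421, 0.26, -0.869, 0.818], [0.0, 0.0, 0.0, 1.0]]
```

View pics/side0.png

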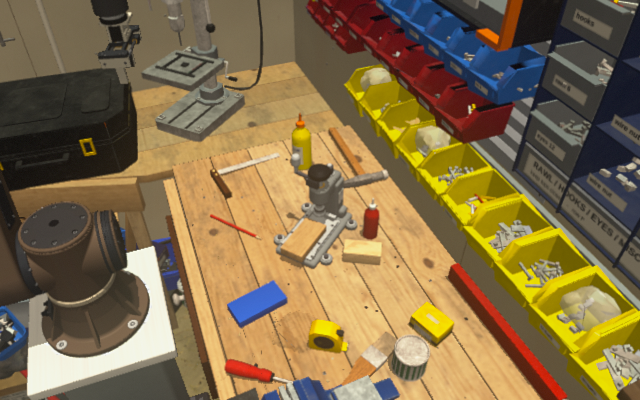

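View pics/top0.png

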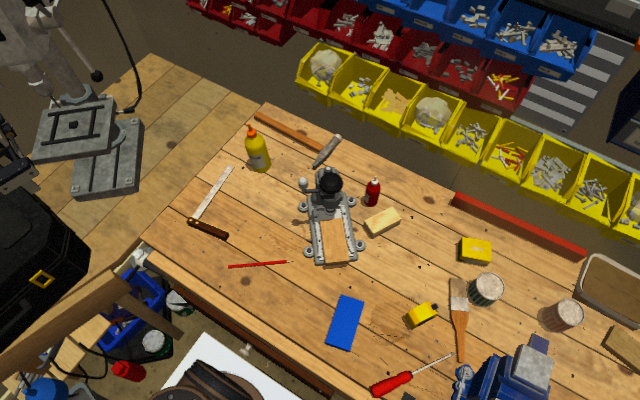

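The press is at about (320,205) in side and (328,215) in top, with the wooden board in its throat at (303,240) and (335,240). The blue look-alike is at (257,303) and (345,322). The board in the press is the one meant. I'll enlarge both views to confirm.

Run:
```python
from h import *
a=cv2.imread("pics/side0.png")[120:280,240:400]; b=cv2.imread("pics/top0.png")[120:280,270:430]
c=np.hstack([cv2.resize(x,None,fx=2.5*1,fy=2.5,interpolation=cv2.INTER_CUBIC) for x in (a,b)])
cv2.imwrite("pics/crop0.png",c)
```

```text
(no output)
```

View pics/crop0.png

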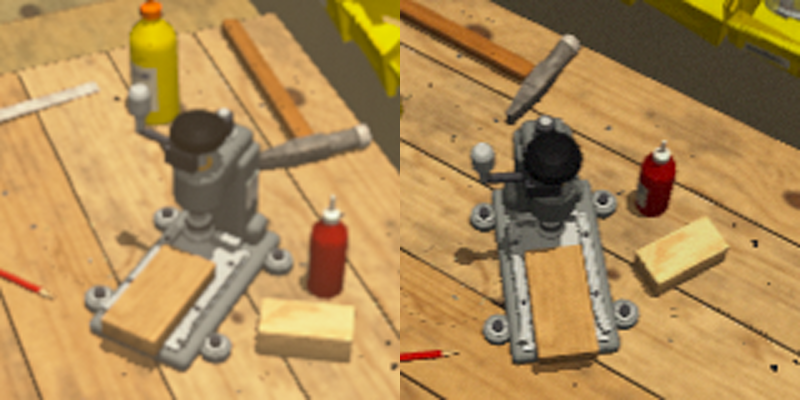

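Run:
```python
from h import *
ps,pt=camera_params("side"),camera_params("top")
S=lambda u,v:ray(ps,(240+u/2.5,120+v/2.5)); T=lambda u,v:ray(pt,(270+(u-400)/2.5,120+v/2.5))
P={}
for n,a,b in [("knob",(139,97),(484,157)),("btn",(200,135),(553,157)),("lugNL",(98,297),(497,327)),("lugNR",(213,343),(627,313)),("lugFR",(278,260),(605,203)),("lugFL",(167,217),(485,214)),
 ("bFL",(153,247),(527,250)),("bFR",(215,262),(583,247)),("bNR",(160,345),(597,355)),("bNL",(103,322),(530,352)),("levEnd",(365,135),(573,42)),("bottle_cap",(333,205),(662,148))]:
    X,e=cross(S(*a),T(*b)); P[n]=X; print(n,np.round(X*1000,1),round(e*1000,1))
ax=P["lugFR"]+P["lugFL"]-P["lugNR"]-P["lugNL"]; print("yaw lugs",np.arctan2(ax[1],ax[0]))
lat=P["lugFL"]+P["lugNL"]-P["lugFR"]-P["lugNR"]; print("lat",np.arctan2(lat[1],lat[0])-np.pi/2)
bx=P["bFR"]+P["bFL"]-P["bNR"]-P["bNL"]; print("yaw board",np.arctan2(bx[1],bx[0]))
print("board plane z46:")
for n,a,b in [("bFL",(153,247),(527,250)),("bFR",(215,262),(583,247)),("bNR",(160,345),(597,355)),("bNL",(103,322),(530,352))]:
    s,t=S(*a),T(*b); print(n,[np.round((o+d*(.046-o[2])/d[2])*1000,1) for o,d in(s,t)])
# yellow board mask etc: dark button blob
for n in("side","top"):
    im=cv2.imread(f"pics/{n}0.png"); m=(im.max(2)<50).astype(np.uint8)
    k,l,st,c=cv2.connectedComponentsWithStats(m)
    for i in range(1,k):
        if 60<st[i,4]<900 and 290<c[i][0]<350 and 150<c[i][1]<220: print(n,st[i],c[i])
```

```text
knob [518.8 106.2 202.3] 0.2
btn [563.7  60.5 178.4] 2.4
lugNL [451.9  57.2   3.4] 2.2
lugNR [532.5 -51.6  14.9] 1.4
lugFR [639.6  35.3   7.2] 0.7
lugFL [557.7 141.4   4.6] 2.6
bFL [519.3  64.4  48.1] 13.3
bFR [561.7  19.3  46.6] 1.7
bNR [475.3 -49.8  30. ] 7.8
bNL [442.1  10.4  17.5] 1.4
levEnd [814.1 180.5  11.1] 1.9
bottle_cap [674.6  -5.3 106.4] 0.8
yaw lugs 0.6768547792873396
lat 0.6474983822802289
yaw board 0.6456468022332069
board plane z46:
bFL [array([513.1,  62.7,  46. ]), array([527.4,  66.8,  46. ])]
bFR [array([562.8,  20.4,  46. ]), array([561. ,  19.3,  46. ])]
bNR [array([474.8, -61.5,  46. ]), array([465.2, -52.9,  46. ])]
bNL [array([434.6, -15. ,  46. ]), array([433.3,   4.5,  46. ])]
top [305 171  38  42 720] [327.95277778 190.02222222]
```

Run:
```python
from h import *
from scipy.spatial.transform import Rotation as Ro
s=get_state(); p=camera_params("wrist"); V=np.array(p["view"])
R=Ro.from_euler("xyz",s["ee_rot"]).as_matrix()
print(p["vertical_fov"],"cam in tool",R.T@(-V[:3,:3].T@V[:3,3]-s["eef_pos"]),"axes in tool\n",np.round(R.T@V[:3,:3].T,3))
# press view target: yaw .66, camera centred near press
for tgt in [(.44,.03,.33)]:
    print("shift cm",R.T@(np.array(tgt)-s["eef_pos"])*100)
```

```text
62.46404439982448 cam in tool [ 0.07205009  0.00068956 -0.15748135] axes in tool
 [[ 0.001 -0.965 -0.263]
 [ 1.     0.001  0.   ]
 [ 0.    -0.263  0.965]]
shift cm [ 41.38782272  52.22774578 -10.34423615]
```

```bash
python3 -m creep '[[[0,0,0,-6,0,0,0],[0,4.2,4.1,-10,0,0,0.18],[0,8.4,8.2,-10.4,0,0,0.37],[0,12.6,12.4,-10.4,0,0,0.55],[0,16.8,16.5,-10.4,0,0,0.73],[0,21,20.6,-10.4,0,0,0.92],[0,25.2,24.7,-10.4,0,0,1.1],[0,29.5,28.9,-10.4,0,0,1.28],[0,33.7,33,-10.4,0,0,1.46],[0,37.9,37.1,-10.4,0,0,1.65],[0,42.1,41.2,-10.4,0,0,1.83],[0,46.3,45.4,-10.4,0,0,2.01],[0,50.5,49.5,-10.4,0,0,2.2],[0,50.5,49.5,-10.4,0,0,2.2],[0,50.5,49.5,-10.4,0,0,2.2],[0,50.5,49.5,-10.4,0,0,2.2],[0,50.5,49.5,-10.4,0,0,2.2],[0,50.5,49.5,-10.4,0,0,2.2]]]'
python3 - <<'E'
from h import *
s=get_state(); p=camera_params("wrist"); im=grab_frame("wrist"); cv2.imwrite("pics/w0.png",im)
import json; json.dump({k:(np.array(v).tolist()) for k,v in p.items()},open("w0.json","w"))
print(s["t"],s["eef_pos"],s["ee_rot"],s["width"],s["q"])
E
```

```text
t: 2.35
eef_pos: [0.535, 0.0317, 0.3308]
ee_rot: [-3.142, 0.0, -2.483]
force: [-0.4, -0.4, 0.7]
width: 0.0003
gripper_force: 0.0
2.35 [0.53503636 0.03165028 0.33077234] [-3.14152812e+00  4.11125677e-04 -2.48311385e+00] 0.0003297984759935414 [ 4.25031568e-01  7.57350094e-02 -1.19321779e-01 -3.29534636e-05
 -1.37532464e+00 -1.33734271e+00]
```

View pics/w0.png

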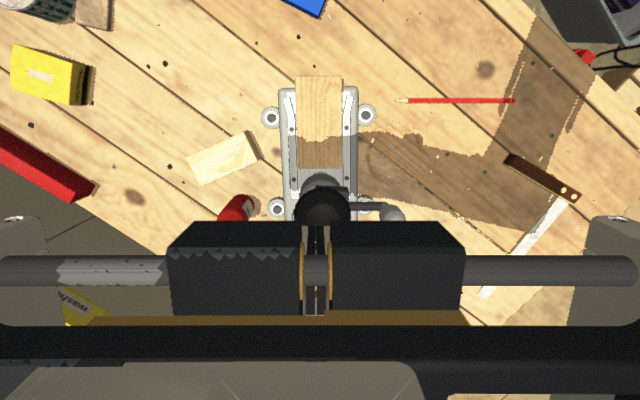

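The wrist view shows the board's near end at row 77 (columns 296–342), the button at about (321,205) and the knob at about (391,216). The board lies parallel to the press.

Run:
```python
from h import *
import json
p=json.load(open("w0.json")); P=lambda u,v,z:plane(p,(u,v),z)*1000
print("cam",plane(p,(320,200),0.2))
f=lambda a:np.round(a[:2],1)
c=[P(296,76.5,.046),P(342,77.5,.046),P(342,168,.046),P(299,168,.046)]
print("board",[f(x) for x in c],"w",np.linalg.norm(c[0]-c[1]))
for a,b in[(1,2),(0,3)]: d=c[b]-c[a]; print("yaw",np.arctan2(d[1],d[0]))
d=c[0]-c[1];print("near edge yaw",np.arctan2(d[1],d[0])+np.pi/2)
L={n:P(u,v,.008) for n,u,v in[("NL",366.5,115),("NR",271.5,117),("FR",277,207)]}
print({k:f(v) for k,v in L.items()}, np.linalg.norm(L["NL"]-L["NR"]))
d=L["NL"]-L["NR"]; print("lug yaw",np.arctan2(d[1],d[0])-np.pi/2); d=L["FR"]-L["NR"]; print("lug yaw2",np.arctan2(d[1],d[0]))
print("btn rim z190",f(P(321,205,.19)),"knob", f(P(391,216,.2)))
ps,pt=camera_params("side"),camera_params("top")
W=ray(p,(391,216)); print("knob top-wrist",cross(W,ray(pt,(270+84/2.5,120+157/2.5))),"side-wrist",cross(W,ray(ps,(240+139/2.5,120+97/2.5))))
for z in(.185,.19,.195): print(z,"btn top/side",f(plane(pt,(331,182.5),z)*1000),f(plane(ps,(320,172),z)*1000))
# candidate fits
m=cv2.imread("pics/w0.png"); g=(m.max(2)<60).astype(np.uint8); k,l,st,cc=cv2.connectedComponentsWithStats(g)
l_=np.where(g[196:216,285:360]); 
for r in range(184,220,4): 
    x=np.where(g[r,280:365])[0]+280; print(r,x.min() if len(x) else 0,x.max() if len(x) else 0,end='; ')
```

```text
cam [0.54649959 0.04388193 0.2       ]
board [array([471.8, -50.6]), array([437. ,  -3.7]), array([527.8,  69.8]), array([563.7,  23.4])] w 58.358770942526256
yaw 0.6807139577798662
yaw 0.6779630043608246
near edge yaw 0.6384443226538425
{'NL': array([451.2,  56.2]), 'NR': array([536. , -48.7]), 'FR': array([640. ,  36.5])} 134.91632448790833
lug yaw 0.6796100979239732
lug yaw2 0.6862200089969044
btn rim z190 [552.1  49.6] knob [518.5 105.3]
knob top-wrist (array([0.51815392, 0.1050055 , 0.20290174]), np.float64(0.0017073645775622015)) side-wrist (array([0.51787827, 0.10337249, 0.20461426]), np.float64(6.50154316762714e-05))
0.185 btn top/side [561.8  59.5] [562.1  58.9]
0.19 btn top/side [559.   57.9] [559.8  53.2]
0.195 btn top/side [556.2  56.3] [557.6  47.5]
184 0 0; 188 315 346; 192 307 338; 196 301 343; 200 299 346; 204 296 348; 208 295 349; 212 294 349; 216 294 349;
```

```bash
python3 -m creep '[[[0,5,0.1,0,0,0,-0.02],[0,9,0.1,3,0,0,-0.02],[0,13,0.1,8,0,0,-0.02],[0,13,0.1,14,0,0,-0.02],[0,13,0.1,20,0,0,-0.02],[0,13,0.1,25,0,0,-0.02],[0,13,0.1,28,0,0,-0.02],[0,13,0.1,29.5,0,0,-0.02],[0,13,0.1,29.5,0,0,-0.02],[0,13,0.1,29.5,0,0,-0.02],[0,13,0.1,29.5,0,0,-0.02]]]'
python3 - <<'E'
from h import *
s=get_state(); p=camera_params("wrist"); im=grab_frame("wrist"); t=grab_frame("top"); sd=grab_frame("side")
c=[cv2.resize(x[120:300,240:420],None,fx=2.2,fy=2.2) for x in(sd,t)]
cv2.imwrite("pics/c1.png",np.hstack(c)); print(s["t"],s["eef_pos"],s["ee_rot"],s["force"])
E
```

```text
t: 3.78
eef_pos: [0.4324, -0.0475, 0.0365]
ee_rot: [-3.141, 0.002, -2.465]
force: [-0.4, 0.0, -1.2]
width: 0.0004
gripper_force: 0.0
3.775 [ 0.43238537 -0.04747105  0.03646518] [-3.14088461e+00  1.81699567e-03 -2.46453807e+00] [-0.43219469  0.0298537  -1.21900119]
```

View pics/c1.png

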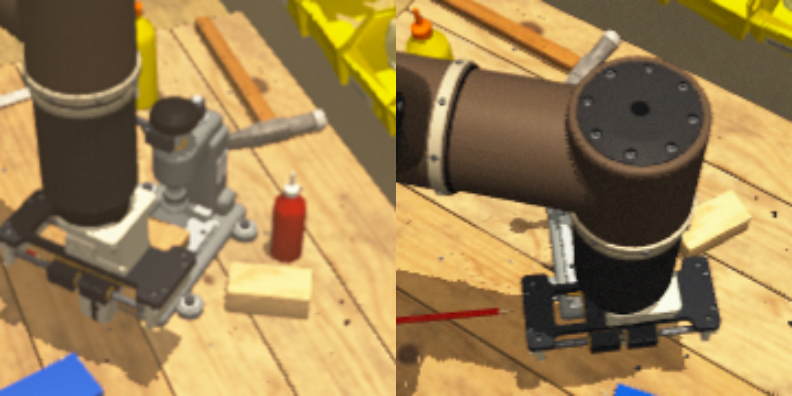

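The gripper is straddling the near end, behind the board and clear of the press. I'll push the board in.

```bash
python3 -m creep '[[[0,-1,0,0,0,0,0],[0,-1.6,0,0,0,0,0],[0,-2,0,0,0,0,0],[0,-2.4,0,0,0,0,0],[0,-2.8,0,0,0,0,0],[0,-3.2,0,0,0,0,0],[0,-3.6,0,0,0,0,0],[0,-4,0,0,0,0,0],[0,-4.4,0,0,0,0,0],[0,-4.7,0,0,0,0,0],[0,-5,0,0,0,0,0],[0,-5,0,0,0,0,0]]]'; python3 -m creep '[[[0,-0.2,0,0,0,0,0],[0,-0.3,0,0,0,0,0]]]';python3 -m creep '[[[0,-0.2,0,0,0,0,0],[0,-0.3,0,0,0,0,0]]]'
```

```text
t: 5.42
eef_pos: [0.471, -0.0162, 0.0356]
ee_rot: [-3.141, 0.0, -2.465]
force: [-0.7, 1.4, 0.2]
width: 0.0007
gripper_force: 0.0
t: 5.68
eef_pos: [0.473, -0.0145, 0.0356]
ee_rot: [3.142, -0.0, -2.465]
force: [-0.6, -0.7, 0.3]
width: 0.0007
gripper_force: 0.5
t: 5.92
eef_pos: [0.4751, -0.0128, 0.0355]
ee_rot: [3.141, -0.001, -2.465]
force: [-2.2, -3.2, 1.9]
width: 0.0005
gripper_force: 1.7
```

```bash
python3 -m creep '[[[0,-0.1,0,0,0,0,0],[0,-0.1,0,0,0,0,0]]]'; python3 -m creep '[[[0,-0.1,0,0,0,0,0],[0,-0.1,0,0,0,0,0]]]';python3 -m creep '[[[0,-0.1,0,0,0,0,0],[0,-0.1,0,0,0,0,0]]]'
```

```text
t: 6.18
eef_pos: [0.4751, -0.0127, 0.0354]
ee_rot: [3.141, -0.002, -2.465]
force: [-3.3, -4.6, 3.4]
width: 0.0004
gripper_force: 2.4
t: 6.42
eef_pos: [0.4751, -0.0127, 0.0353]
ee_rot: [3.141, -0.004, -2.465]
force: [-4.6, -6.4, 5.3]
width: 0.0005
gripper_force: 3.8
t: 6.68
eef_pos: [0.4751, -0.0126, 0.0353]
ee_rot: [3.141, -0.005, -2.465]
force: [-5.5, -9.1, 8.4]
width: 0.0007
gripper_force: 5.1
```

```bash
python3 -m creep '[[[0,1,0,0,0,0,0],[0,4,0,0,0,0,0],[0,4,0,-5,0,0,0],[0,4,0,-11,0,0,0],[0,4,0,-17,0,0,0],[0,4,0,-21,0,0,0],[0,1,2,-21,0,0,0],[0,-2,5,-21,0,0,0],[0,-5.7,6.9,-21,0,0,0],[0,-5.7,6.9,-21,0,0,0]]]'
python3 - <<'E'
from h import *
ps,pt=camera_params("side"),camera_params("top")
print("ybottle cap",cross(ray(ps,(300,119)),ray(pt,(251,129))), "base",plane(ps,(303,166),0),plane(pt,(260,170),0))
im=grab_frame("side"); sd=cv2.resize(im[110:270,230:390],None,fx=3.5,fy=3.5)
cv2.imwrite("pics/c2.png",sd); print(get_state()["eef_pos"])
E
```

```text
t: 7.92
eef_pos: [0.4798, 0.081, 0.2453]
ee_rot: [3.141, 0.001, -2.462]
force: [-0.0, -0.4, -0.0]
width: 0.0005
gripper_force: 0.0
ybottle cap (array([0.61256668, 0.33700995, 0.15080228]), np.float64(0.0018453679267614344)) base [ 6.09148263e-01  3.14750215e-01 -1.11022302e-16] [0.59361694 0.31909657 0.        ]
[0.47911166 0.07987387 0.24526567]
```

View pics/c2.png

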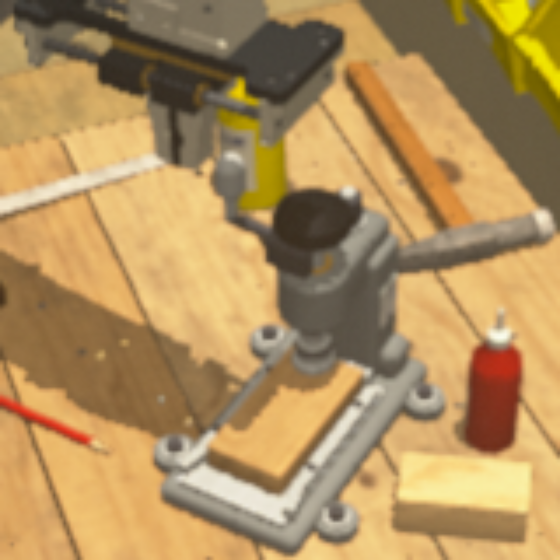

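The board is now home under the foot. The fingers are behind the knob on its robot side. I'll lower them and swing the catch.

```bash
python3 -m creep '[[[0,0,0,3,0,0,0],[0,0,0,5,0,0,0],[0,0,0,5,0,0,0],[0,-1.5,0,5,0,0,0],[0,-2.3,0.1,5,0,0,0],[0,-3,0.2,5,0,0,0],[0,-3.8,0.3,5,0,0,0],[0,-4.6,0.5,5,0,0,0],[0,-5.4,0.6,5,0,0,0],[0,-6.2,0.7,5,0,0,0],[0,-7,0.7,5,0,0,0],[0,-7.8,0.7,5,0,0,0],[0,-8.5,0.6,5,0,0,0],[0,-9,0.6,5,0,0,0],[0,-9.4,0.5,5,0,0,0],[0,-9.4,0.5,5,0,0,0]]]';  python3 -m creep '[[[0,-0.3,0,0,0,0,0],[0,-0.3,0,0,0,0,0]]]'; python3 -m creep '[[[0,-0.3,0,0,0,0,0],[0,-0.3,0,0,0,0,0]]]'
```

```text
t: 9.98
eef_pos: [0.5495, 0.1416, 0.1956]
ee_rot: [-3.141, 0.0, -2.465]
force: [-0.3, 0.1, 0.3]
width: 0.0004
gripper_force: 0.0
t: 10.22
eef_pos: [0.5516, 0.1434, 0.1956]
ee_rot: [-3.141, 0.0, -2.465]
force: [-0.1, -0.3, 0.2]
width: 0.0006
gripper_force: 0.0
t: 10.48
eef_pos: [0.5519, 0.1437, 0.1955]
ee_rot: [3.141, -0.005, -2.465]
force: [-7.2, -4.5, 5.4]
width: 0.0005
gripper_force: 4.3
```

```bash
python3 -m creep '[[[0,-0.1,0,0,0,0,0],[0,-0.2,0,0,0,0,0]]]'; python3 -m creep '[[[0,2,0,0,0,0,0],[0,4,0,0,0,0,0],[0,4,0,-4,0,0,0],[0,4,0,-6,0,0,0],[0,4,0,-6,0,0,0]]]'
python3 - <<'E'
from h import *
ims=[]
for n,a in(("side",(110,230)),("top",(120,270))):
    im=grab_frame(n)[a[0]:a[0]+130,a[1]:a[1]+130]; ims.append(cv2.resize(im,None,fx=3,fy=3))
cv2.imwrite("pics/c3.png",np.hstack(ims)); print(get_state()["eef_pos"])
E
```

```text
t: 10.72
eef_pos: [0.5521, 0.1439, 0.1954]
ee_rot: [3.141, -0.008, -2.465]
force: [-12.9, -8.1, 10.8]
width: 0.0007
gripper_force: 7.9
t: 11.35
eef_pos: [0.5247, 0.1216, 0.2576]
ee_rot: [-3.141, 0.004, -2.465]
force: [-0.2, 0.5, -0.9]
width: 0.0001
gripper_force: 0.0
[0.5236472  0.12134785 0.25528646]
```

View pics/c3.png

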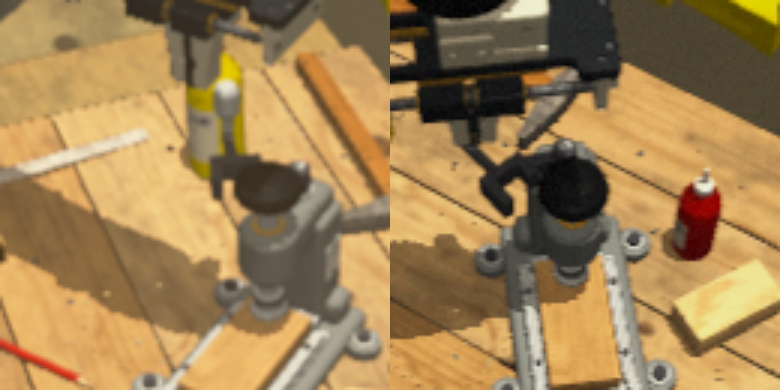

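The catch fork has swung well clear of the button, out to (215,180) in the left crop. The button is free and the board is still home. Next I'll move over the button.

```bash
python3 -m creep '[[[0,0.6,-3.6,0,0,0,0],[0,1.3,-7.3,0,0,0,0],[0,1.3,-7.3,2,0,0,0],[0,1.3,-7.3,4,0,0,0],[0,1.3,-7.3,4,0,0,0],[0,1.3,-7.3,4,0,0,0]]]'
```

```text
t: 12.2
eef_pos: [0.5598, 0.0564, 0.2158]
ee_rot: [-3.141, -0.0, -2.464]
force: [-0.6, -0.6, 0.8]
width: 0.0004
gripper_force: 0.0
```

```bash
python3 -m creep '[[[0,0,0,0.7,0,0,0],[0,0,0,1.2,0,0,0],[0,0,0,1.6,0,0,0],[0,0,0,2.0,0,0,0]]]'; python3 -m creep '[[[0,0,0,0.15,0,0,0],[0,0,0,0.3,0,0,0]]]'
```

```text
t: 12.7
eef_pos: [0.5598, 0.0565, 0.1958]
ee_rot: [-3.141, 0.001, -2.465]
force: [-1.3, 1.2, 3.6]
width: 0.0003
gripper_force: 2.1
t: 12.95
eef_pos: [0.5599, 0.0565, 0.1928]
ee_rot: [-3.141, 0.001, -2.465]
force: [-3.2, 1.0, 9.9]
width: 0.0006
gripper_force: 5.3
```

At the first stop: the force has stepped up to about 10 N. I'll pause a second here, then press on.

```bash
python3 -m creep '[[[0,0,0,0,0,0,0],[0,0,0,0,0,0,0],[0,0,0,0,0,0,0],[0,0,0,0,0,0,0],[0,0,0,0,0,0,0],[0,0,0,0,0,0,0],[0,0,0,0,0,0,0],[0,0,0,0,0,0,0]]]'; python3 -m creep '[[[0,0,0,0.3,0,0,0],[0,0,0,0.6,0,0,0],[0,0,0,0.9,0,0,0],[0,0,0,1.0,0,0,0]]]'; python3 -m creep '[[[0,0,0,0.15,0,0,0],[0,0,0,0.2,0,0,0]]]'
```

```text
t: 13.95
eef_pos: [0.5599, 0.0565, 0.1929]
ee_rot: [-3.141, 0.001, -2.465]
force: [-0.3, 1.9, 4.5]
width: 0.0006
gripper_force: 2.6
t: 14.45
eef_pos: [0.56, 0.0565, 0.1842]
ee_rot: [-3.141, 0.001, -2.464]
force: [-6.5, 3.1, 15.4]
width: 0.0004
gripper_force: 7.7
t: 14.7
eef_pos: [0.56, 0.0565, 0.1825]
ee_rot: [-3.141, 0.002, -2.464]
force: [-8.1, 2.4, 19.8]
width: 0.0006
gripper_force: 9.5
```

```bash
python3 -m creep '[[[0,0,0,0.1,0,0,0],[0,0,0,0.1,0,0,0],[0,0,0,0.1,0,0,0]]]';python3 -m creep '[[[0,0,0,0.1,0,0,0],[0,0,0,0.1,0,0,0],[0,0,0,0.1,0,0,0]]]'
```

```text
t: 15.08
eef_pos: [0.5601, 0.0565, 0.1825]
ee_rot: [-3.14, 0.002, -2.464]
force: [-9.7, 2.8, 24.1]
width: 0.0002
gripper_force: 11.4
t: 15.45
eef_pos: [0.5601, 0.0565, 0.1824]
ee_rot: [-3.14, 0.003, -2.464]
force: [-12.7, 3.3, 29.3]
width: 0.001
gripper_force: 14.5
```

The button is hard down at z = 0.1825, about 10 mm below the pause height, so the mark is made. I'll let it rise and retreat.

```bash
python3 -m creep '[[[0,0,0,-0.6,0,0,0],[0,0,0,-1.2,0,0,0],[0,0,0,-1.8,0,0,0],[0,0,0,-2.4,0,0,0],[0,0,0,-3.2,0,0,0],[0,0,0,-6,0,0,0],[0,0,0,-12,0,0,0],[0,4,0,-13,0,0,0],[0,4,0,-13,0,0,0],[0,4,0,-13,0,0,0]]]'
python3 - <<'E'
from h import *
s=get_state(); p=camera_params("wrist"); w=grab_frame("wrist"); sd=grab_frame("side")
cv2.imwrite("pics/c4.png",np.hstack([cv2.resize(sd[110:270,230:390],(400,400)),cv2.resize(w[40:240,220:420],(400,400))])); 
print(s["eef_pos"],s["force"])
E
```

```text
t: 16.7
eef_pos: [0.5282, 0.0312, 0.3081]
ee_rot: [3.141, -0.001, -2.465]
force: [-0.7, -0.3, -0.4]
width: 0.0006
gripper_force: 0.0
[0.52824484 0.03117645 0.30812685] [-0.68003741 -0.32993047 -0.41347314]
```

View pics/c4.png

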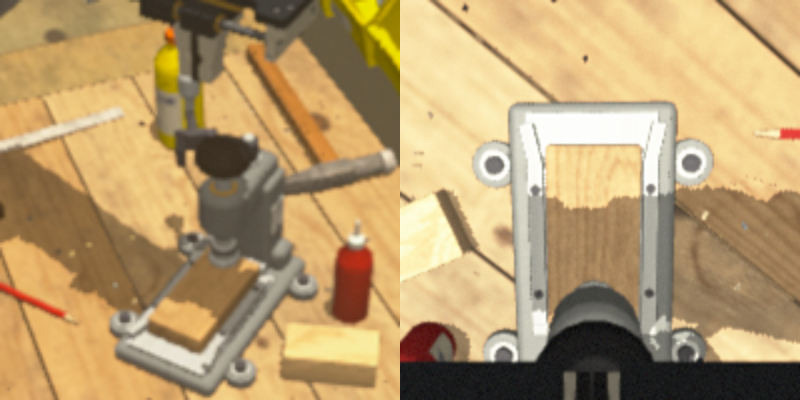

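The button is up and the catch is open. The board's near end sits about 27 mm inside the base's front edge, as expected when home, and the bottle and block haven't moved. Handing in.

```bash
python3 -c "
from station import job_done; print(job_done())"
```

```text
the job is handed in; nothing more can be done
None
```

The job is handed in at about 17 s: board home, catch open, one full press down to the hard stop, button back up, oil bottle and block untouched; the one-second pause read about 4.5 N by its end, so the foot may only just have gripped the board.

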